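# Put the gas cup away in its drawer and fasten the catch

### The arm

A 6-joint arm with a two-finger parallel gripper is mounted at the origin on a cart in front of the work surface, level with it; the furniture and walls round the work are solid. World frame = base frame: x ahead of the robot, y to its left, z up, the work surface at z = 0. Lengths are in m, angles in rad, forces in N, time in s.
With the tool pointing down it reaches from about 0.35 to 0.775 m from the base axis. Payload 5.5 kg.
Tool frame: the origin (TCP) lies midway between the tips of the shut fingers; the grasp point (between the pads) lies 19 mm behind it; z points along the fingers, y is the line along which they close (so a half turn about z gives the same grasp; the last joint's range is limited). The gripper opens to 85 mm and grips with 20 to 120 N. Pads are 22 mm wide; open, the fingers measure 114 mm over their backs; the gripper's body (76 mm by 85 mm) begins 54 mm behind the grasp point. The pads swing forward as they close: fully open they stand 13 mm farther back than shut.
Start: joints at [-1.472, 0.313, 0.046, 1.304, 0, 1.431], TCP at [0.136, -0.559, 0.231] pointing down, gripper open.
Joint ranges: [-2.76, 2.76], [-0.86, 1.69], [-1.03, 1.26], [-2.2, 2.34], [-1.47, 1.5], [-3.14, 3.14]. Speed limits (rad/s): [2.57, 2.57, 3.14, 3.14, 3.14, 3.14].

### API

Orientations are given as a rotation vector (axis times angle).
In Python, from bench import r gives the robot as it stands. The module is installed in compiled form; this text tells all that it offers.
- The arm moves only by the shell command python3 -m handwheel 'ROWS'. ROWS is JSON, one flat list of numbers, 7 for each row, row after row: the turn, a rotation vector about the tool's x, y, z in degrees, then the shift along the tool's x, y, z in cm, then the finger opening in cm, from 0 to 8.54. In form: [rx, ry, rz, dx, dy, dz, hand, rx, ry, rz, dx, dy, dz, hand, ...]. A call has 1 to 5 rows; each row shifts and turns the commanded pose from where the row before left it, along the tool's axes as they then stand; what a row does not reach is not made up. A row lasts 1/10 s, in which the tool goes at most 50 mm and 8.59 degrees, less where a joint would pass 70% of its speed; a pose out of reach is approached as far as the arm can. A call is refused whole if a number of a shift passes 5 or a number of a turn 8.59, either way. A call with a gripper value outside its range is refused whole. The fingers move at their own pace and stop on an object; the grip force is fixed at half the most. Time passes only in rows, so rows that do not move let the fingers close. It gives the time, the measured TCP pose, the force, the opening and the grip force at its end, in the units of the state.
- r.get_obs(): the state, without advancing time (a new reading comes with each control period).
- r.snapshot(name): name is "scene" or "top"; returns the picture (400x640x3 uint8, red, green, blue); there is no depth.
- r.camera_params(name): a dict with "fov_y" (degrees; the focal length in pixels is half the picture's height over the tangent of half this angle, whatever the lens; pixels are square), "cx", "cy" (the principal point, pixels), "pose" (4x4, takes a point from camera to world coordinates). Camera axes: x right, y up, looking along -z (the intrinsics and any distortion apply to the point x, -y, -z); pixel columns grow to the right and rows downward; lengths in m; the calibration is good to about 2 mm. A picture is of the moment at which its call begins. camera_params takes no time and is no camera call.
- r.close_job(): hands the job in; it is judged then, once.
The state is a dict: "t": time; "joints": joint angles; "qvel": joint speeds; "joint_torque": joint torques, N m; "tcp_pos": TCP position; "tool_rot": TCP orientation; "contact_force": force on the tool from outside, world axes, zero at the start; "ft_torque": the same for the moment, N m; "width": finger opening in m; "gripper_force": force on a finger pad.
Only numpy, scipy, OpenCV 4.12 (cv2) and the standard library are available. Lean on these libraries where they do the work, as an engineer would, in place of code of your own. Each camera call takes 0.05 s, during which the arm holds its last target. There are 200 camera calls.

### The job

Pick up the pink ceramic gas cup that stands on the bench and lay it gently on its side inside the open drawer, where it is too tall to stand; it is brittle, so keep hold of it while turning it over and do not let it topple or drop. Then slide that drawer fully shut without slamming it, and only after that flip the red toggle catch on top of the same unit all the way back. Leave the other two drawers and their catches, and the V block, bolt and punch, as they are.

Things in the scene. Friction and masses are not known exactly. Their poses are not given: they have to be found in the camera images.
- cup: terracotta-pink ceramic gas cup, a hollow round nozzle 40 mm tall and 20 g, standing on the bench on its narrow end; wide upper half about 21 mm across, narrower (about 14 mm) below; origin at the centre of the narrow end, z along its axis to the wide open end. Round, so any yaw is the same. Brittle
- unit_a: blue sheet-steel drawer unit, 150 (x) x 88 (y) x 44 mm high, fixed; origin at the centre of its underside, 4 mm above the bench; x points from its front (edge at x = -75 mm) to its back, z up. The one with the open drawer and the catch leaning to the front; may be any of the three side by side (92 mm apart)
- drawer_a_floor (a point): point on the drawer's bottom, 11 mm above the bench; moves with the drawer; axes as the unit's. Inside: x -74 to +66, y -38 to +38 mm from here; side walls 16 mm, front panel (6 mm thick, 84 wide) 33 mm above it. Open by q, the part clear of the unit's roof edge is x = -74 mm to q - 75 mm. Roof underside 33 mm above this point: a standing cup cannot go in
- drawer_a_lip (a point): middle of the front edge of the drawer's steel pull lip, 44 mm wide, 4 mm thick, 12 mm proud of the panel, 38 mm above the bench; the panel's front face is 11 mm behind it in x and reaches from 8 to 44 mm above the bench
- drawer_a (a joint): how far this drawer is slid out, m: 0 fully shut, 0.13 fully out; it slides along its unit's -x on stiff runners (about 2 N of friction) and stays where left. Starts open by 105 to 122 mm
- catch_a_tip (a point): point on the lever's axis in its red cap (14 mm thick, 18 mm long), 44 mm from the lever's hinge; the lever is an 8 mm rod and turns about the unit's y axis through the point x = -30, y = 0, z = 53 mm of the unit. 
- catch_a (a joint): angle of the toggle lever on this unit's roof, rad: 0 = leaning 0.5 rad towards the drawer's front side (released), 1 = leaning 0.5 rad to the back (fastened); stays where left, about 0.06 N m of friction. Starts near 0
- unit_b: blue sheet-steel drawer unit, 150 (x) x 88 (y) x 44 mm high, fixed; origin at the centre of its underside, 4 mm above the bench; x points from its front (edge at x = -75 mm) to its back, z up. A neighbour: drawer shut, catch leaning back
- unit_c: blue sheet-steel drawer unit, 150 (x) x 88 (y) x 44 mm high, fixed; origin at the centre of its underside, 4 mm above the bench; x points from its front (edge at x = -75 mm) to its back, z up. A neighbour: drawer shut, catch leaning back
- drawer_b (a joint): how far this drawer is slid out, m: 0 fully shut, 0.13 fully out; it slides along its unit's -x on stiff runners (about 2 N of friction) and stays where left. Shut
- drawer_c (a joint): how far this drawer is slid out, m: 0 fully shut, 0.13 fully out; it slides along its unit's -x on stiff runners (about 2 N of friction) and stays where left. Shut
- catch_b (a joint): angle of the toggle lever on this unit's roof, rad: 0 = leaning 0.5 rad towards the drawer's front side (released), 1 = leaning 0.5 rad to the back (fastened); stays where left, about 0.06 N m of friction. Fastened
- catch_c (a joint): angle of the toggle lever on this unit's roof, rad: 0 = leaning 0.5 rad towards the drawer's front side (released), 1 = leaning 0.5 rad to the back (fastened); stays where left, about 0.06 N m of friction. Fastened
- v_block: grey steel V block, 50 x 45 x 38 mm, loose, beside the cup; origin at the centre of its underside
- bolt: hex bolt lying on its side, 57 mm long, head 22 mm, loose, near the cup; origin below its middle, y along its length towards the head
- punch: dark steel centre punch lying down, 100 mm long, 11 mm thick, loose, near the cup; origin below its middle, y along its length
Mind the look-alikes: they are no part of the job. What is shaped like the unit_b but brown is not meant.

How it is judged:
On the way, in this order (a step that is already met when the one before it is completed fails the run):
1. the cup lies on its side inside the still open drawer, let go and at rest (x of cup in the frame of drawer_a_floor between -0.078 and 0.07 m and y of cup in the frame of drawer_a_floor between -0.042 and 0.042 m and z of cup in the frame of drawer_a_floor between -0.005 and 0.018 m and angle between cup's own z axis and vertical between 1.3 and 1.84 rad and value of joint drawer_a above 0.08 m and contact force between the fingers and cup below 0.05 N and linear speed of cup below 0.03 m/s), for 0.2 s.
2. the drawer is slid fully shut with the cup in it (x of cup in the frame of drawer_a_floor between -0.078 and 0.07 m and y of cup in the frame of drawer_a_floor between -0.042 and 0.042 m and z of cup in the frame of drawer_a_floor between -0.005 and 0.018 m and angle between cup's own z axis and vertical between 1.3 and 1.84 rad and value of joint drawer_a below 0.004 m), for 0.2 s.
3. the catch of that unit is flipped back (value of joint catch_a above 0.85 rad), for 0.2 s.
At the end, for the whole second after the job is handed in: Cup at rest on its side (axis within 15 degrees of level) in the drawer, which is shut within 4 mm, its catch beyond 0.85 rad; other drawers shut within 4 mm, their catches beyond 0.8 rad; V block, bolt and punch within 20 mm of their starts (all of step 2 and value of joint catch_a above 0.85 rad and value of joint each of drawer_b, drawer_c below 0.004 m and value of joint each of catch_b, catch_c above 0.8 rad and linear speed of cup below 0.03 m/s and distance of each of v_block, bolt, punch from where it was at the start of the episode below 0.02 m); the robot touches nothing.
It fails at once if the cup topples, tumbles or is knocked over (turns faster than 14 rad/s) (angular speed of cup above 14 rad/s).
It fails at once if the cup is dropped (falls faster than a 2 cm drop while out of the fingers) (linear speed of cup above 0.6 m/s and contact force between the fingers and cup below 0.01 N).
It fails at once if the drawer is slammed (slides shut faster than 0.3 m/s) (velocity of joint drawer_a below -0.3 m/s).
It fails at once if a neighbouring catch is moved below 0.75 rad or a neighbouring drawer is pulled out by 10 mm (value of joint any of catch_b, catch_c below 0.75 rad or value of joint any of drawer_b, drawer_c above 0.01 m).
It fails at once if V block, bolt or punch is pushed away (more than 20 mm) (distance of any of v_block, bolt, punch from where it was at the start of the episode above 0.02 m).
It also fails if it takes over 64 s, if anything falls off the work surface, if the arm or the gripper's body presses on something with over 40 N, if the wrist force passes 120 N, or if a joint passes its speed limit or range.

## Working session

There is one attempt and no reset: what is moved stays moved. The work goes in short steps, Python scripts to look and compute and a shell command to move; the robot and the scene stay as the last step left them, time stands still between calls to the robot, and variables do not carry over. Pictures are saved under pics/ and viewed, at most 10 in all, crops included, and the job is handed in when it is done.

```bash
mkdir -p pics; python3 - <<'E'
from bench import r
import cv2,numpy as np
for n in("scene","top"):
    im=r.snapshot(n); cv2.imwrite(f"pics/{n}0.png",im[:,:,::-1])
    p=r.camera_params(n); print(n,p["fov_y"],p["cx"],p["cy"],{k:v for k,v in p.items() if k not in("pose","fov_y","cx","cy")}); print(np.round(p["pose"],3))
print(r.get_obs())
E
```

```text
scene 52.50969476278251 319.8209344254872 199.32312750244327 {}
[[ 0.623  0.359 -0.696 -0.265]
 [-0.782  0.259 -0.567 -0.739]
 [-0.023  0.897  0.442  0.593]
 [ 0.     0.     0.     1.   ]]
top 46.49512917438888 323.13589762636116 207.2531119485008 {}
[[ 0.022  0.995 -0.098  0.4  ]
 [-1.     0.022  0.008 -0.076]
 [ 0.01   0.098  0.995  1.263]
 [ 0.     0.     0.     1.   ]]
{'t': 0.1, 'joints': array([-1.47161018e+00,  3.13947822e-01,  4.50660293e-02,  1.30362374e+00,
       -2.98000139e-05,  1.43117987e+00]), 'qvel': array([-1.51067212e-03, -1.09029601e-05,  2.74012961e-03,  1.65299997e-03,
       -6.48645352e-04,  6.63427359e-04]), 'joint_torque': array([ 2.23666131e-03, -4.81726170e+01,  2.99243420e+01,  1.26967742e-02,
       -1.37607235e-04,  9.57955081e-06]), 'tcp_pos': array([ 0.13593484, -0.55820716,  0.23047439]), 'tool_rot': array([-3.11752762e+00, -3.74016000e-01, -7.46609552e-06]), 'contact_force': array([-0.49590613,  0.13453726, -0.48224737]), 'ft_torque': array([-0.00960813, -0.01204513, -0.04391898]), 'gripper_force': 0.0, 'width': 0.0857214524791852}
```

View pics/scene0.png

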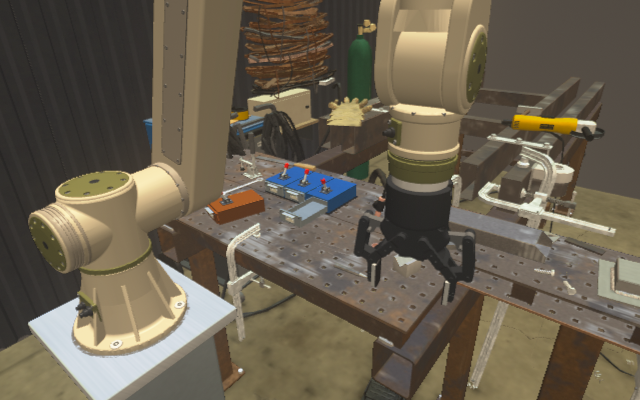

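View pics/top0.png

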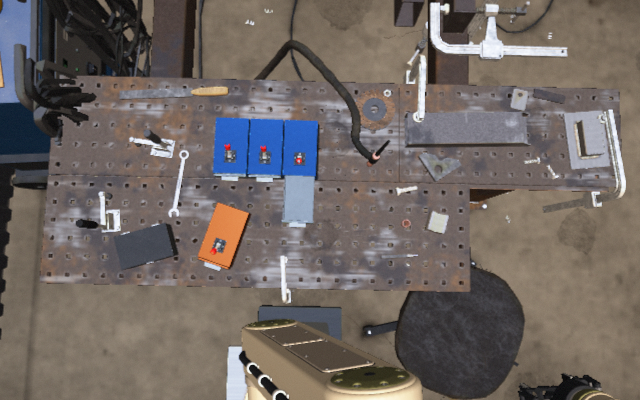

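The top view shows the unit with the open drawer on the right of the three (about 300,150), with its drawer at (299,200). The pink cup looks to be near (406,224), with the bolt at (406,190), the V block at (437,222) and the punch at (405,255). I'll zoom in on both views.

```bash
python3 - <<'E'
import cv2,numpy as np
t=cv2.imread("pics/top0.png"); s=cv2.imread("pics/scene0.png")
a=cv2.resize(t[110:275,205:470],None,fx=3,fy=3,interpolation=cv2.INTER_CUBIC)
cv2.imwrite("pics/topz.png",a)
b=cv2.resize(s[150:300,200:450],None,fx=3,fy=3,interpolation=cv2.INTER_CUBIC)
cv2.imwrite("pics/scz.png",b)
E
```

```text
(no output)
```

View pics/topz.png

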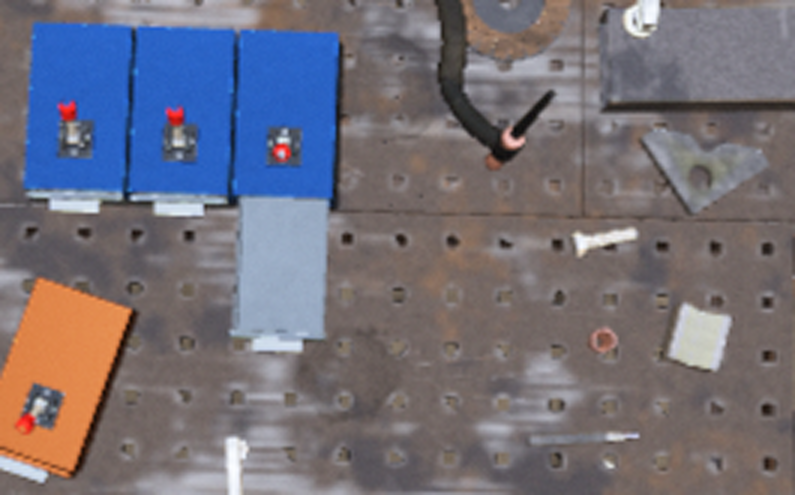

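View pics/scz.png

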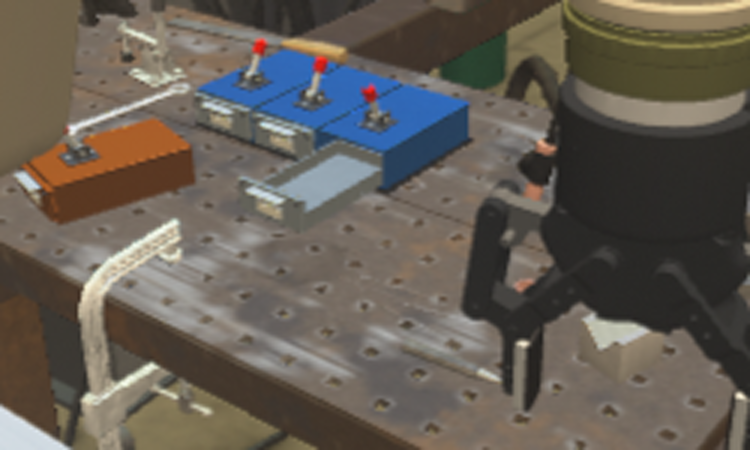

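The zoomed top view puts the cup's rim at about (406,223), the bolt at (406,190), the V block at (438,222) and the punch at (400,256). Unit A is rightmost with its red cap forward at (299,161), and its drawer lip is at about (298,224). In the scene view the gripper still hides the cup. Next I'll measure all of these.

```bash
cat > h.py <<'E'
from bench import r
import cv2,numpy as np
from scipy.spatial.transform import Rotation as R
def ray(n,u,v):
    p=r.camera_params(n); f=200/np.tan(np.radians(p["fov_y"]/2)); M=np.array(p["pose"])
    d=M[:3,:3]@np.array([(u-p["cx"])/f,-(v-p["cy"])/f,-1]); return M[:3,3],d
def onz(n,u,v,z):
    o,d=ray(n,u,v); return o+d*(z-o[2])/d[2]
def proj(n,P):
    p=r.camera_params(n); f=200/np.tan(np.radians(p["fov_y"]/2)); M=np.array(p["pose"])
    q=M[:3,:3].T@(np.array(P)-M[:3,3]); return np.array([p["cx"]-f*q[0]/q[2],p["cy"]+f*q[1]/q[2]])
def two(u1,u2):
    (a,d),(b,e)=ray("top",*u1),ray("scene",*u2)
    A=np.stack([d,-e],1); s=np.linalg.lstsq(A,b-a,rcond=None)[0]
    return (a+d*s[0]+b+e*s[1])/2, np.linalg.norm(a+d*s[0]-b-e*s[1])
E
python3 - <<'E'
from h import *
np.set_printoptions(precision=4,suppress=True)
im=cv2.imread("pics/top0.png"); sc=cv2.imread("pics/scene0.png")
def comps(I,lo,hi,roi,amin):
    h=cv2.cvtColor(I,cv2.COLOR_BGR2HSV); m=cv2.inRange(h,lo,hi)
    k=np.zeros_like(m); k[roi[1]:roi[3],roi[0]:roi[2]]=255; m&=k
    n,l,s,c=cv2.connectedComponentsWithStats(m)
    return [(c[i],s[i]) for i in range(1,n) if s[i][4]>=amin],l,m
cc,l,m=comps(im,(105,150,60),(125,255,255),(205,110,340,190),200)
for c,s in cc: print("blue",c,s)
m2=m.copy(); m2[:, :0]=0
cs,_=cv2.findContours(m,cv2.RETR_EXTERNAL,cv2.CHAIN_APPROX_NONE)
for c in cs:
    if cv2.contourArea(c)>200:
        b=cv2.boxPoints(cv2.minAreaRect(c)); print("box",b.tolist(),[onz("top",*q,.048)[:2] for q in b])
for I,n,roi in((im,"top",(205,110,340,190)),(sc,"scene",(260,150,345,200))):
    for lo,hi in(((0,180,120),(6,255,255)),((174,180,120),(180,255,255))):
        for c,s in comps(I,lo,hi,roi,4)[0]: print(n,"red",c,s)
for c,s in comps(im,(0,60,80),(12,180,255),(390,210,420,240),5)[0]: print("cup",c,s,onz("top",*c,.04))
for nm,p,z in(("cup",(406,223.3),.04),("vb",(438.3,222.3),.038),("boltL",(397,191),.011),("boltR",(417,188),.011),("punL",(382,256.5),.005),("punR",(417.5,255),.005),
 ("lip",(297.7,226),.038),("drL",(283.5,176),.044),("drFL",(283,221.5),.044),("drFR",(312.7,222.5),.044)): print(nm,onz("top",*p,z))
E
```

```text
blue [265.8708 145.5571] [ 213  118  105   59 5078]
box [[212.8280487060547, 172.8153076171875], [214.81785583496094, 117.10065460205078], [317.65093994140625, 120.77325439453125], [315.6611328125, 176.4879150390625]] [array([0.6052, 0.207 ]), array([0.7557, 0.2085]), array([ 0.7524, -0.066 ]), array([ 0.6017, -0.0641])]
top red [227.4 147.4] [226 146   4   4  15]
top red [263.0909 149.3636] [262 148   3   4  11]
top red [299.2222 159.4444] [297 158   5   5   9]
top red [261.25 147.75] [261 147   2   3   4]
top red [264.8 148.2] [264 147   2   4   5]
scene red [286.3077 165.1538] [285 163   4   5  13]
scene red [306.6154 170.8462] [305 169   4   5  13]
scene red [323.125 180.875] [322 180   3   3   8]
cup [405.0926 223.3704] [401 220   9   8  54] [ 0.4836 -0.3026  0.04  ]
cup [ 0.4838 -0.305   0.04  ]
vb [ 0.4885 -0.3908  0.038 ]
boltL [ 0.5731 -0.2856  0.011 ]
boltR [ 0.5826 -0.34    0.011 ]
punL [ 0.3953 -0.2472  0.005 ]
punR [ 0.4014 -0.3429  0.005 ]
lip [ 0.4705 -0.0198  0.038 ]
drL [0.6017 0.021  0.044 ]
drFL [0.4811 0.0187 0.044 ]
drFR [ 0.4802 -0.0591  0.044 ]
```

Measured layout (world):

| Thing | Position |
|---|---|
| Cup | (0.484, -0.304) |
| Unit A centre | (0.678, -0.021), yaw about 0 |
| Drawer opening q | about 0.116 |

Plan: grip the cup with the tool tilted 60° sideways. Turning it over 90° then leaves the tool at 30° inside the drawer. First I'll turn the wrist about z.

```bash
python3 -m handwheel '[0,0,-7.63,0,0,-1,8,0,0,-7.63,0,0,0,8,0,0,-7.63,0,0,0,8,0,0,-7.63,0,0,0,7,0,0,-7.63,0,0,0,6]'
python3 -m handwheel '[0,0,-7.63,0,0,0,5.5,0,0,-7.63,0,0,0,5,0,0,-7.63,0,0,0,5,0,0,-7.63,0,0,0,5,0,0,-7.63,0,0,0,5]'
python3 - <<'E'
from h import *
np.set_printoptions(precision=4,suppress=True)
o=r.get_obs(); print(o["t"],o["joints"],o["tcp_pos"],o["width"]);print(R.from_rotvec(o["tool_rot"]).as_matrix())
E
```

```text
t: 0.6
tcp_pos: [0.136, -0.5584, 0.2408]
tool_rot: [-2.821, -1.38, -0.001]
contact_force: [0.3, 0.8, 0.3]
width: 0.0601
gripper_force: 0.0
t: 1.1
tcp_pos: [0.136, -0.5584, 0.2408]
tool_rot: [-2.215, -2.227, -0.001]
contact_force: [-0.4, 0.8, -0.7]
width: 0.0503
gripper_force: 0.0
1.1 [-1.4716  0.3113  0.0665  1.327  -0.      0.094 ] [ 0.136  -0.5584  0.2408] 0.050338000716232054
[[-0.0052  1.     -0.0001]
 [ 1.      0.0052  0.001 ]
 [ 0.001  -0.0001 -1.    ]]
```

```bash
python3 -m handwheel '[0,0,0,3.2,3.5,0,5,0,0,0,3.2,3.5,0,5,0,0,0,3.2,3.5,0,5,0,0,0,3.2,3.5,0,5,0,0,0,3.2,3.5,0,5]'
python3 -m handwheel '[0,0,0,3.2,3.5,0,5,0,0,0,3.2,3.5,0,5,0,0,0,3.2,3.5,0,5,0,0,0,3.2,3.5,0,5,0,0,0,3.2,3.5,0,5]'
python3 -m handwheel '[0,-7.5,0,0,0,0,5,0,-7.5,0,0,0,0,5,0,-7.5,0,0,0,0,5,0,-7.5,0,0,0,0,5,0,0,0,0,0,0,5]'
python3 - <<'E'
from h import *
np.set_printoptions(precision=4,suppress=True)
o=r.get_obs(); print(o["t"],o["joints"],o["tcp_pos"],o["width"]);print(R.from_rotvec(o["tool_rot"]).as_matrix())
im=[r.snapshot(n) for n in("scene","top")]
for i,n in zip(im,("scene","top")): cv2.imwrite(f"pics/{n}1.png",i[:,:,::-1])
u,v=proj("scene",(.484,-.304,.02)); print(u,v)
u,v=int(u),int(v); a=cv2.resize(im[0][v-45:v+45,u-60:u+60],None,fx=5,fy=5,interpolation=cv2.INTER_CUBIC)
cv2.imwrite("pics/s1z.png",a[:,:,::-1]); print(u-60,v-45)
E
```

```text
t: 1.6
tcp_pos: [0.3119, -0.3972, 0.241]
tool_rot: [-2.222, -2.22, -0.0]
contact_force: [0.9, -0.4, 0.0]
width: 0.0501
gripper_force: 0.0
t: 2.1
tcp_pos: [0.4871, -0.2371, 0.241]
tool_rot: [-2.222, -2.221, 0.0]
contact_force: [0.6, -0.4, 0.2]
width: 0.0499
gripper_force: 0.0
t: 2.6
tcp_pos: [0.4848, -0.2356, 0.2391]
tool_rot: [1.923, 1.934, -0.519]
contact_force: [0.0, 0.5, 0.2]
width: 0.0498
gripper_force: 0.0
2.6 [-0.3378  0.1196 -0.2869  0.9767 -0.4912  1.1803] [ 0.4848 -0.2356  0.2391] 0.04984548196763644
[[-0.0058  1.     -0.0012]
 [ 0.8663  0.0045 -0.4995]
 [-0.4995 -0.0039 -0.8663]]
375.13993977904215 252.16203264658134
315 207
```

View pics/s1z.png

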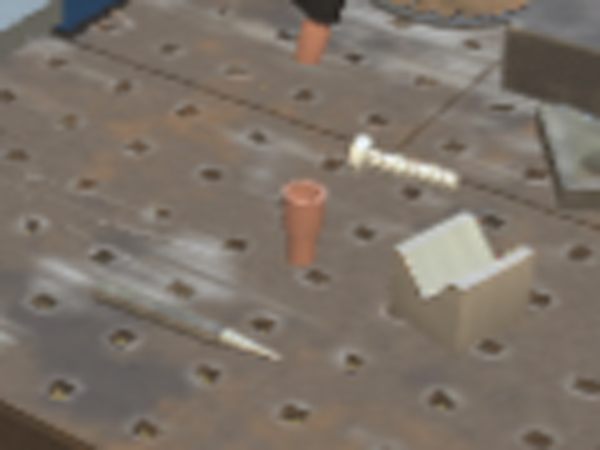

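The scene crop shows the cup clearly, standing with its rim at about (375.6,245.5) in full-image pixels and its base at about (375.4,259). Now a refined fix from both views.

```bash
python3 - <<'E'
from h import *
np.set_printoptions(precision=4,suppress=True)
for n,f,roi in(("scene","pics/scene1.png",(362,236,386,266)),("top","pics/top0.png",(395,212,418,235))):
    I=cv2.imread(f).astype(float); x0,y0,x1,y1=roi; c=I[y0:y1,x0:x1]
    w=np.clip((c[:,:,2]-c[:,:,0])-np.median(c[:,:,2]-c[:,:,0])-15,0,None); w=(w>10)
    ys,xs=np.nonzero(w); print(n,xs.mean()+x0,ys.mean()+y0,xs.min()+x0,xs.max()+x0,ys.min()+y0,ys.max()+y0,len(xs))
    if n=="scene":
        for y in range(ys.min(),ys.max()+1): print(y+y0,xs[ys==y].min()+x0,xs[ys==y].max()+x0,end="; ")
rim=two((405.6,223.4),(375.4,245.3)); print(rim)
P=np.array([.484,-.304,0])
for q in((375.4,245.3,.04),(375.4,258.5,0.0)): print(onz("scene",*q))
for dz in(0,.04): print(proj("scene",P+[0,0,dz]),proj("top",P+[0,0,dz]))
E
```

```text
scene 375.3 250.34545454545454 372 379 243 259 110
243 374 377; 244 372 379; 245 372 379; 246 372 379; 247 372 379; 248 372 379; 249 372 379; 250 372 379; 251 372 378; 252 372 378; 253 373 378; 254 373 377; 255 373 377; 256 373 377; 257 373 377; 258 373 377; 259 373 377; top 405.77777777777777 222.9777777777778 402 409 220 226 45
(array([ 0.4836, -0.3039,  0.0406]), np.float64(0.0003200173645157088))
[ 0.4845 -0.3036  0.04  ]
[ 0.4859 -0.3045  0.    ]
[374.8469 258.7719] [402.8937 224.1651]
[375.4381 245.4367] [405.6364 223.2228]
```

```bash
python3 -m handwheel '[0,-7.5,0,0,0,0,5,0,-7.5,0,0,0,0,5,0,-7.5,0,0,0,0,5,0,-7.5,0,0,0,0,5,0,0,0,0,0,0,5]'
cat >> h.py <<'E'
np.set_printoptions(precision=4,suppress=True)
def to(T,ax=None):
    """remaining shift in tool axes (cm); ax: desired 3x3 -> rotvec in tool axes (deg)"""
    o=r.get_obs(); M=R.from_rotvec(o["tool_rot"]).as_matrix()
    print("t",o["t"],"tcp",o["tcp_pos"],"j",o["joints"],"w",o["width"],"F",o["contact_force"]); print(M)
    print("shift cm",M.T@(np.array(T)-o["tcp_pos"])*100)
    if ax is not None: print("turn",np.degrees(R.from_matrix(M.T@ax).as_rotvec()))
def Z(z):  # tool with y=+x world
    z=np.array(z)/np.linalg.norm(z); y=np.array([1.,0,0]); return np.stack([np.cross(y,z),y,z],1)
E
python3 -c "
from h import *
s,c=np.sin(np.pi/3),.5
to((.4843,-.3092+.08*s,.027+.08*c),Z((0,-s,-c)))"
```

```text
t: 3.2
tcp_pos: [0.4849, -0.2384, 0.2379]
tool_rot: [1.583, 1.59, -0.919]
contact_force: [0.3, -0.4, -0.5]
width: 0.05
gripper_force: 0.0
t 3.2 tcp [ 0.4849 -0.2384  0.2379] j [-0.1215  0.193  -0.4916  0.6861 -1.0334  1.3311] w 0.049990506300701995 F [ 0.3484 -0.3865 -0.5126]
[[-0.0061  1.     -0.0032]
 [ 0.5017  0.0003 -0.865 ]
 [-0.865  -0.0069 -0.5017]]
shift cm [14.7076  0.0529  8.701 ]
turn [-0.1811 -0.1119  0.3488]
```

```bash
python3 -m handwheel '[0,0,0,3.6,0,2.2,5,0,0,0,3.7,0,2.2,5,0,0,0,3.7,0,2.2,5,-0.2,-0.1,0.3,3.7,0.05,2.1,5,0,0,0,0,0,0,5]'
python3 -c "
from h import *
s,c=np.sin(np.pi/3),.5
to((.4843,-.3092,.027),Z((0,-s,-c)))"
```

```text
t: 3.7
tcp_pos: [0.4839, -0.2416, 0.0652]
tool_rot: [1.587, 1.587, -0.916]
contact_force: [-1.3, 0.5, -0.3]
width: 0.0496
gripper_force: 0.0
t 3.7 tcp [ 0.4839 -0.2416  0.0652] j [-0.1289  0.4482 -0.6828  0.2294 -1.0304  1.3228] w 0.04956933341877679 F [-1.2962  0.4542 -0.3156]
[[-0.0017  1.     -0.0037]
 [ 0.5031 -0.0023 -0.8642]
 [-0.8642 -0.0033 -0.5031]]
shift cm [-0.0976  0.0718  7.7596]
turn [-0.2121 -0.2065  0.0988]
```

```bash
python3 -m handwheel '[-0.2,-0.2,0,-0.1,0.07,1.5,5,0,0,0,0,0,1.6,5,0,0,0,0,0,1.6,5,0,0,0,0,0,1.6,5,0,0,0,0,0,1.5,5]'
python3 -m handwheel '[0,0,0,0,0,0,5]'
python3 - <<'E'
from h import *
s,c=np.sin(np.pi/3),.5
to((.4843,-.3092,.027),Z((0,-s,-c)))
im=[r.snapshot(n) for n in("scene","top")]
T=[]
for i,n in zip(im,("scene","top")):
    cv2.imwrite(f"pics/{n}2.png",i[:,:,::-1]); u,v=map(int,proj(n,(.484,-.29,.02)))
    T.append(cv2.resize(i[v-30:v+30,u-38:u+38],None,fx=5,fy=5,interpolation=cv2.INTER_CUBIC)[:,:,::-1]); print(n,u-38,v-30)
cv2.imwrite("pics/both2.png",np.hstack(T))
E
```

```text
t: 4.2
tcp_pos: [0.4901, -0.3113, 0.0355]
tool_rot: [1.581, 1.573, -0.905]
contact_force: [-0.6, 0.3, -0.2]
width: 0.0499
gripper_force: 0.0
t: 4.3
tcp_pos: [0.4891, -0.3115, 0.0347]
tool_rot: [1.583, 1.572, -0.907]
contact_force: [0.1, -0.3, -0.3]
width: 0.0498
gripper_force: 0.0
t 4.3 tcp [ 0.4891 -0.3115  0.0347] j [-0.2677  0.5072 -0.7708 -0.1502 -0.9903  1.0679] w 0.04978049999425542 F [ 0.0919 -0.3354 -0.2576]
[[ 0.01    0.9999  0.0055]
 [ 0.4955 -0.0002 -0.8686]
 [-0.8685  0.0115 -0.4955]]
shift cm [ 0.7774 -0.4845  0.1787]
turn [ 0.3166  0.2956 -0.575 ]
scene 332 220
top 361 193
```

View pics/both2.png

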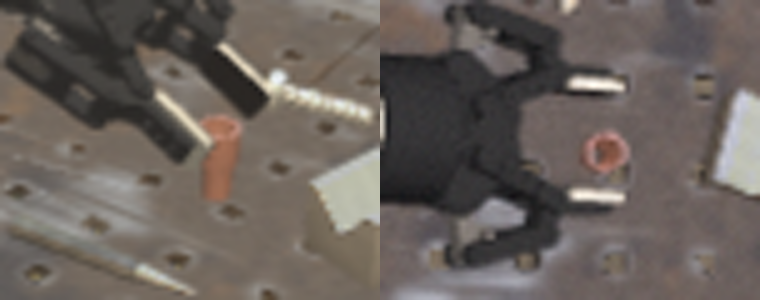

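The fingers straddle the cup. In the top crop they sit about 5 mm too far towards +x (pads at rows 85 and 197, cup at row 152), which matches the computed shift, so I'll correct before closing.

```bash
python3 -m handwheel '[0.3,0.3,-0.5,0.4,-0.25,0.1,5,0,0,0,0.38,-0.23,0.08,5,0,0,0,0,0,0,5]'
python3 -c "
from h import *
s,c=np.sin(np.pi/3),.5
to((.4843,-.3092,.027),Z((0,-s,-c)))"
```

```text
t: 4.7
tcp_pos: [0.4826, -0.3059, 0.0246]
tool_rot: [1.58, 1.589, -0.915]
contact_force: [0.0, -0.3, -0.7]
width: 0.0501
gripper_force: 0.0
t 4.7 tcp [ 0.4826 -0.3059  0.0246] j [-0.2611  0.5204 -0.7818 -0.154  -0.99    1.0733] w 0.05008374543054116 F [ 0.0154 -0.3325 -0.6965]
[[-0.0049  1.      0.0016]
 [ 0.5004  0.0039 -0.8658]
 [-0.8658 -0.0034 -0.5004]]
shift cm [-0.3685  0.1651  0.1647]
turn [ 0.0934 -0.029   0.28  ]
```

```bash
python3 -m handwheel '[0,0,0,0,0,0,5,0,0,0,0,0,0,5]' | sed -n 2p
python3 -m handwheel '[0,0,0,-0.3,0.15,0.15,5,0,0,0,0,0,0,5]' | sed -n 2p
python3 -m handwheel '[0,0,0,0,0,0,5,0,0,0,0,0,0,5]' | sed -n 2p
python3 -c "
from h import *
s,c=np.sin(np.pi/3),.5
to((.4843,-.3092,.027),Z((0,-s,-c)))"
```

```text
tcp_pos: [0.4831, -0.3063, 0.0249]
tcp_pos: [0.485, -0.3097, 0.0273]
tcp_pos: [0.4845, -0.3095, 0.0269]
t 5.3 tcp [ 0.4845 -0.3095  0.0269] j [-0.267   0.518  -0.7781 -0.1563 -0.9882  1.065 ] w 0.049744933281994426 F [ 0.126   1.2172 -0.8118]
[[-0.0033  1.      0.0014]
 [ 0.4999  0.0028 -0.8661]
 [-0.8661 -0.0021 -0.4999]]
shift cm [ 0.0025 -0.0171 -0.0311]
turn [0.0776 0.0067 0.1863]
```

On target. I'll close in small steps.

```bash
python3 -m handwheel '[0,0,0,0,0,0,4,0,0,0,0,0,0,3.2,0,0,0,0,0,0,2.7,0,0,0,0,0,0,2.4,0,0,0,0,0,0,2.2]'
python3 -m handwheel '[0,0,0,0,0,0,2,0,0,0,0,0,0,1.8,0,0,0,0,0,0,1.5,0,0,0,0,0,0,1.5,0,0,0,0,0,0,1.5]'
python3 - <<'E'
from h import *
to((.4843,-.3092,.027))
im=[r.snapshot(n) for n in("scene","top")]
T=[]
for i,n in zip(im,("scene","top")):
    cv2.imwrite(f"pics/{n}3.png",i[:,:,::-1]); u,v=map(int,proj(n,(.484,-.29,.02)))
    T.append(cv2.resize(i[v-30:v+30,u-38:u+38],None,fx=5,fy=5,interpolation=cv2.INTER_CUBIC)[:,:,::-1])
cv2.imwrite("pics/both3.png",np.hstack(T))
E
```

```text
t: 5.8
tcp_pos: [0.4845, -0.3094, 0.0269]
tool_rot: [1.58, 1.587, -0.915]
contact_force: [-1.1, 0.7, -0.1]
width: 0.022
gripper_force: 0.0
t: 6.3
tcp_pos: [0.4845, -0.3094, 0.0269]
tool_rot: [1.58, 1.587, -0.915]
contact_force: [0.1, 1.1, 0.4]
width: 0.0183
gripper_force: 58.8
t 6.3 tcp [ 0.4845 -0.3094  0.0269] j [-0.2669  0.518  -0.7782 -0.1563 -0.9883  1.065 ] w 0.01827220744338602 F [0.0849 1.0648 0.3876]
[[-0.0033  1.      0.0014]
 [ 0.4998  0.0029 -0.8661]
 [-0.8661 -0.0022 -0.4998]]
shift cm [ 0.0024 -0.0186 -0.0242]
```

View pics/both3.png

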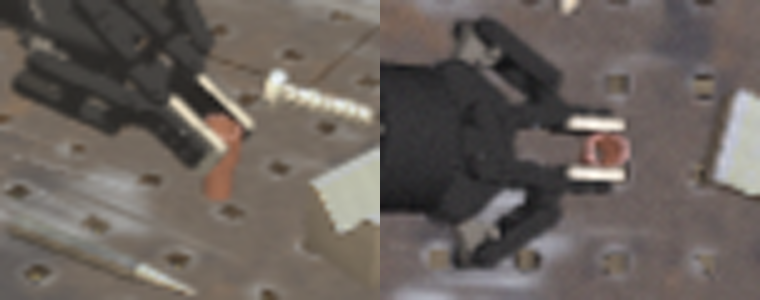

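The cup is held upright at 59 N, with both pads on its wide half (top crop around column 606, row 150). Next I'll lift it, then turn it over in the fingers.

```bash
python3 -m handwheel '[0,0,0,-1.73,0,-1,1.5,0,0,0,-2.6,0,-1.5,1.5,0,0,0,-3.4,0,-2,1.5,0,0,0,-2.6,0,-1.5,1.5,0,0,0,0,0,0,1.5]'
python3 -m handwheel '[0,5,0,0,0,0,1.5,0,5,0,0,0,0,1.5,0,5,0,0,0,0,1.5,0,5,0,0,0,0,1.5,0,5,0,0,0,0,1.5]'
python3 -m handwheel '[0,5,0,0,0,0,1.5,0,5,0,0,0,0,1.5,0,5,0,0,0,0,1.5,0,5,0,0,0,0,1.5,0,5,0,0,0,0,1.5]'
python3 -m handwheel '[0,5,0,0,0,0,1.5,0,5,0,0,0,0,1.5,0,5,0,0,0,0,1.5,0,5,0,0,0,0,1.5,0,5,0,0,0,0,1.5]'
python3 -m handwheel '[0,5,0,0,0,0,1.5,0,5,0,0,0,0,1.5,0,5,0,0,0,0,1.5,0,0,0,0,0,0,1.5,0,0,0,0,0,0,1.5]'
python3 -c "
from h import *
c,s=np.sin(np.pi/3),.5
to((.545,-.0276,.1178),Z((0,s,-c)))"
```

```text
t: 6.9
tcp_pos: [0.4874, -0.3098, 0.1515]
tool_rot: [1.58, 1.579, -0.909]
contact_force: [0.6, 0.2, 0.1]
width: 0.0183
gripper_force: 58.8
t: 7.4
tcp_pos: [0.4844, -0.3085, 0.1455]
tool_rot: [1.872, 1.88, -0.589]
contact_force: [0.3, -0.3, -0.2]
width: 0.018
gripper_force: 58.8
t: 7.9
tcp_pos: [0.4846, -0.3088, 0.1456]
tool_rot: [2.13, 2.137, -0.184]
contact_force: [0.4, 0.8, 0.4]
width: 0.0182
gripper_force: 58.8
t: 8.4
tcp_pos: [0.4847, -0.3091, 0.1455]
tool_rot: [-2.076, -2.081, -0.275]
contact_force: [-0.4, -0.5, 0.4]
width: 0.0179
gripper_force: 58.8
t: 8.9
tcp_pos: [0.4845, -0.3093, 0.1445]
tool_rot: [-1.924, -1.926, -0.512]
contact_force: [-0.2, 0.8, -0.6]
width: 0.0178
gripper_force: 58.8
t 8.9 tcp [ 0.4845 -0.3093  0.1445] j [-0.8775  0.6702  0.2736  1.5951  0.3218  0.6228] w 0.01780596579813606 F [-0.2213  0.8056 -0.6291]
[[ 0.      1.     -0.0044]
 [ 0.8659  0.0022  0.5002]
 [ 0.5002 -0.0038 -0.8659]]
shift cm [23.0601  6.1238 16.3771]
turn [-0.2526 -0.0158 -0.0027]
```

```bash
python3 -m handwheel '[0,0,0,2.5,0.7,1.8,1.5,0,0,0,2.9,0.8,2.1,1.5,0,0,0,2.9,0.8,2.1,1.5,0,0,0,2.9,0.8,2.1,1.5,0,0,0,2.9,0.8,2.1,1.5]'
python3 -m handwheel '[-0.2,0,0,2.9,0.8,2.1,1.5,0,0,0,2.9,0.8,2.1,1.5,0,0,0,2.9,0.6,2,1.5,0,0,0,0,0,0,1.5,0,0,0,0,0,0,1.5]'
python3 - <<'E'
from h import *
c,s=np.sin(np.pi/3),.5
to((.545,-.0276,.0178),Z((0,s,-c)))
im=[r.snapshot(n) for n in("scene","top")]
T=[]
for i,n in zip(im,("scene","top")):
    cv2.imwrite(f"pics/{n}4.png",i[:,:,::-1]); u,v=map(int,proj(n,(.55,-.03,.06)))
    T.append(cv2.resize(i[v-40:v+40,u-50:u+50],None,fx=4,fy=4,interpolation=cv2.INTER_CUBIC)[:,:,::-1]); print(u-50,v-40)
cv2.imwrite("pics/both4.png",np.hstack(T))
E
```

```text
t: 9.4
tcp_pos: [0.5234, -0.1336, 0.1291]
tool_rot: [-1.924, -1.932, -0.513]
contact_force: [0.8, -0.7, -0.2]
width: 0.018
gripper_force: 58.8
t: 9.9
tcp_pos: [0.5447, -0.0279, 0.1191]
tool_rot: [-1.924, -1.934, -0.516]
contact_force: [-0.0, -0.2, -0.8]
width: 0.0177
gripper_force: 58.8
t 9.9 tcp [ 0.5447 -0.0279  0.1191] j [-0.4551  0.4608 -0.1303  1.227   0.4641  1.0517] w 0.017742866675478888 F [-0.0406 -0.2225 -0.759 ]
[[-0.0053  1.      0.0002]
 [ 0.867   0.0045  0.4982]
 [ 0.4982  0.0028 -0.867 ]]
shift cm [-5.0201  0.0032  8.7962]
turn [0.009  0.1166 0.3035]
258 160
252 155
```

View pics/both4.png

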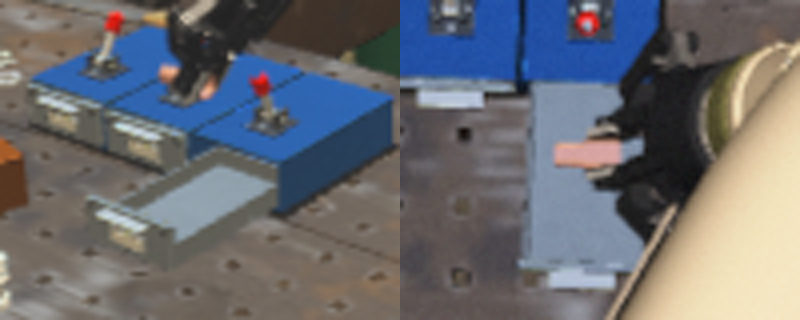

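The cup is level and over the drawer: in the top crop it spans columns 555–622 between the drawer walls, with the narrow end to the left. I'll lower it now, with fine steps at the end.

```bash
python3 -m handwheel '[0,0.1,0.3,-1.1,0,2,1.5,0,0,0,-1.1,0,2,1.5,0,0,0,-1.1,0,2,1.5,0,0,0,-0.8,0,1.3,1.5,0,0,0,0,0,0,1.5]'
python3 -m handwheel '[0,0,0,-0.2,0,0.35,1.5,0,0,0,-0.2,0,0.35,1.5,0,0,0,0,0,0,1.5,0,0,0,0,0,0,1.5]'
python3 -c "
from h import *
c,s=np.sin(np.pi/3),.5
to((.545,-.0276,.0178),Z((0,s,-c)))"
```

```text
t: 10.5
tcp_pos: [0.5436, -0.0292, 0.0326]
tool_rot: [-1.931, -1.918, -0.515]
contact_force: [-1.0, -1.0, -0.9]
width: 0.0184
gripper_force: 58.8
t: 10.9
tcp_pos: [0.5453, -0.0286, 0.0269]
tool_rot: [-1.93, -1.923, -0.517]
contact_force: [-0.4, -0.9, 0.3]
width: 0.0183
gripper_force: 58.8
t 10.9 tcp [ 0.5453 -0.0286  0.0269] j [-0.4573  0.5568 -0.2295  1.0338  0.4668  1.0577] w 0.01831683157023825 F [-0.4265 -0.8773  0.34  ]
[[ 0.0034  1.      0.001 ]
 [ 0.8654 -0.0035  0.5011]
 [ 0.5011 -0.0009 -0.8654]]
shift cm [-0.371  -0.0254  0.8336]
turn [ 0.0551 -0.0728 -0.1976]
```

```bash
python3 -m handwheel '[0,0,0,-0.15,0,0.26,1.5,0,0,0,-0.1,0,0.2,1.5,0,0,0,0,0,0,1.5,0,0,0,0,0,0,1.5]'|grep -v rot
python3 -m handwheel '[0,0,0,-0.1,0,0.17,1.5,0,0,0,0,0,0,1.5,0,0,0,0,0,0,1.5]' |grep -v rot
python3 -m handwheel '[0,0,0,-0.05,0,0.1,1.5,0,0,0,0,0,0,1.5,0,0,0,0,0,0,1.5]' |grep -v rot
```

```text
t: 11.3
tcp_pos: [0.5448, -0.0281, 0.0211]
contact_force: [-0.2, 0.1, -1.0]
width: 0.0179
gripper_force: 58.8
t: 11.6
tcp_pos: [0.5449, -0.0282, 0.0191]
contact_force: [-1.1, -0.4, -0.4]
width: 0.0182
gripper_force: 58.8
t: 11.9
tcp_pos: [0.5449, -0.0281, 0.018]
contact_force: [-0.4, 0.8, -0.6]
width: 0.0182
gripper_force: 58.8
```

```bash
for i in 1; do python3 -m handwheel '[0,0,0,-0.05,0,0.09,1.5,0,0,0,0,0,0,1.5,0,0,0,0,0,0,1.5]' |grep -v rot; done
python3 -m handwheel '[0,0,0,-0.03,0,0.05,1.5,0,0,0,0,0,0,1.5,0,0,0,0,0,0,1.5]' |grep -v rot
python3 -m handwheel '[0,0,0,-0.03,0,0.05,1.5,0,0,0,0,0,0,1.5,0,0,0,0,0,0,1.5]' |grep -v rot
```

```text
t: 12.2
tcp_pos: [0.5449, -0.0281, 0.017]
contact_force: [0.1, 0.2, 0.7]
width: 0.0179
gripper_force: 58.8
t: 12.5
tcp_pos: [0.5449, -0.0281, 0.0164]
contact_force: [0.5, -0.6, -1.3]
width: 0.0179
gripper_force: 58.8
t: 12.8
tcp_pos: [0.5449, -0.0282, 0.0159]
contact_force: [0.5, 0.6, -0.3]
width: 0.0177
gripper_force: 58.8
```

```bash
python3 -m handwheel '[0,0,0,-0.03,0,0.06,1.5,0,0,0,0,0,0,1.5,0,0,0,0,0,0,1.5]' |grep -v rot
python3 -m handwheel '[0,0,0,-0.03,0,0.06,1.5,0,0,0,0,0,0,1.5,0,0,0,0,0,0,1.5]' |grep -v rot
```

```text
t: 13.1
tcp_pos: [0.545, -0.0281, 0.0154]
contact_force: [-1.6, -1.1, 2.2]
width: 0.0181
gripper_force: 59.1
t: 13.4
tcp_pos: [0.5451, -0.0281, 0.0153]
contact_force: [-1.7, -0.1, 6.8]
width: 0.0183
gripper_force: 60.0
```

Contact with the drawer floor at 6.8 N. I'll relieve it slightly and open slowly.

```bash
python3 -m handwheel '[0,0,0,0.03,0,-0.05,1.5,0,0,0,0,0,0,1.9,0,0,0,0,0,0,2.1,0,0,0,0,0,0,2.4,0,0,0,0,0,0,2.8]' |grep -v rot
python3 -m handwheel '[0,0,0,0,0,0,3.2,0,0,0,0,0,0,3.6,0,0,0,0,0,0,4,0,0,0,0,0,0,4,0,0,0,0,0,0,4]' |grep -v rot
```

```text
t: 13.9
tcp_pos: [0.5447, -0.028, 0.0148]
contact_force: [-0.1, -0.2, 0.7]
width: 0.0282
gripper_force: 0.1
t: 14.4
tcp_pos: [0.5449, -0.0281, 0.0151]
contact_force: [0.0, 0.2, -0.3]
width: 0.0405
gripper_force: 0.0
```

```bash
python3 -m handwheel '[0,0,0,0,0,-0.8,4,0,0,0,0,0,-1.5,4,0,0,0,0,0,-2.5,4,0,0,0,0,0,-4,4,0,0,0,0,0,-4,4]' |grep -v rot
python3 -m handwheel '[0,-5,0,-1.5,0,-4,3,0,-5,0,-1.5,-2,-4,2,0,-5,0,0,-4,0,1,0,-5,0,0,-4,0,0,0,-5,0,0,-4,0,0]' |grep -v rot
python3 - <<'E'
from h import *
to((.44,-.0206,.03))
im=[r.snapshot(n) for n in("scene","top")]
T=[]
for i,n in zip(im,("scene","top")):
    cv2.imwrite(f"pics/{n}5.png",i[:,:,::-1]); u,v=map(int,proj(n,(.56,-.03,.03)))
    T.append(cv2.resize(i[v-40:v+40,u-50:u+50],None,fx=4,fy=4,interpolation=cv2.INTER_CUBIC)[:,:,::-1]); print(u-50,v-40)
cv2.imwrite("pics/both5.png",np.hstack(T))
E
```

```text
t: 14.9
tcp_pos: [0.5444, -0.0926, 0.1273]
contact_force: [-0.1, -0.8, 0.3]
width: 0.0401
gripper_force: 0.0
t: 15.4
tcp_pos: [0.4036, -0.1561, 0.184]
contact_force: [-0.2, 1.0, 0.7]
width: -0.0002
gripper_force: 0.0
t 15.4 tcp [ 0.4036 -0.1561  0.184 ] j [-0.6044  0.0934 -0.3513  1.1741  0.0695  0.969 ] w -0.0002405015145958114 F [-0.1539  1.0433  0.6504]
[[ 0.0043  1.      0.    ]
 [ 0.9964 -0.0043  0.0844]
 [ 0.0844 -0.0004 -0.9964]]
shift cm [12.2224  3.5897 16.4872]
260 167
252 152
```

View pics/both5.png

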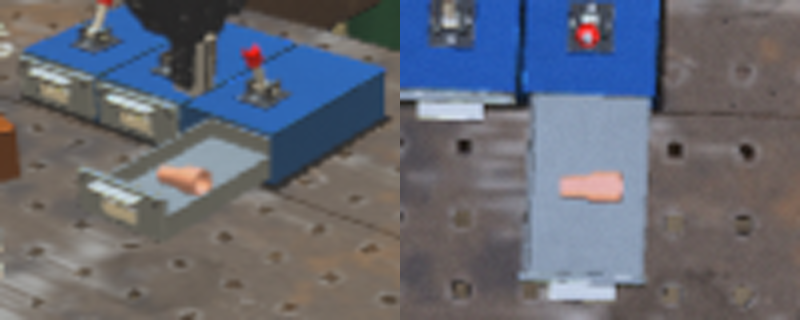

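The cup lies on its side on the drawer floor (scene crop (187,178), top crop (592,186)), let go and at rest. The drawer lip's front edge is at about (298,227) in the full image. Next I'll orient the shut gripper for pushing, with fingers side by side across y and the tool pitched 20° forward.

```bash
python3 - <<'E'
from h import *
t=np.radians(20); y=np.array([0,1.,0]); z=np.array([np.sin(t),0,-np.cos(t)])
A=np.stack([np.cross(y,z),y,z],1); to((.435,-.0206,.16),A)
I=cv2.imread("pics/top5.png"); g=cv2.cvtColor(I,cv2.COLOR_BGR2GRAY)
print(g[218:234,294:302].mean(1).round())
for v in(225,226,227): print(v,onz("top",298,v,.038))
h=cv2.cvtColor(I,cv2.COLOR_BGR2HSV); m=cv2.inRange(h,(0,150,120),(6,255,255))|cv2.inRange(h,(174,150,120),(180,255,255)); m[:,:285]=0;m[:,312:]=0;m[:145]=0;m[175:]=0
ys,xs=np.nonzero(m); print(xs.mean(),ys.mean(),len(xs),onz("top",xs.mean(),ys.mean(),.1))
E
```

```text
t 15.5 tcp [ 0.3982 -0.1515  0.183 ] j [-0.6034  0.0878 -0.3607  1.1785  0.0707  0.9689] w -0.0002338056416779117 F [-0.2001  0.5775 -0.5755]
[[ 0.0037  1.     -0.006 ]
 [ 0.9959 -0.0031  0.0899]
 [ 0.0899 -0.0063 -0.9959]]
shift cm [12.8431  3.6503  3.4448]
turn [-12.0087 -19.9919 -89.9956]
[152. 150. 138. 160. 179. 190. 204. 204. 189. 114. 116. 128. 138. 145.
 147. 146.]
225 [ 0.4731 -0.0205  0.038 ]
226 [ 0.4705 -0.0206  0.038 ]
227 [ 0.4679 -0.0207  0.038 ]
298.42105263157896 159.8421052631579 19 [ 0.6348 -0.0199  0.1   ]
```

```bash
python3 -m handwheel '[-1,-1.67,-7.5,0,0,0,0,-1,-1.67,-7.5,0,0,0,0,-1,-1.67,-7.5,0,0,0,0,-1,-1.67,-7.5,0,0,0,0,-1,-1.67,-7.5,0,0,0,0]' |grep -v rot
python3 -m handwheel '[-1,-1.67,-7.5,0,0,0,0,-1,-1.67,-7.5,0,0,0,0,-1,-1.67,-7.5,0,0,0,0,-1,-1.67,-7.5,0,0,0,0,-1,-1.67,-7.5,0,0,0,0]' |grep -v rot
python3 -m handwheel '[-1,-1.67,-7.5,0,0,0,0,-1,-1.67,-7.5,0,0,0,0,0,0,0,0,0,0,0]' |grep -v rot
python3 - <<'E'
from h import *
t=np.radians(20); y=np.array([0,1.,0]); z=np.array([np.sin(t),0,-np.cos(t)])
A=np.stack([np.cross(y,z),y,z],1); to((.445,-.0206,.1),A)
E
```

```text
t: 16.0
tcp_pos: [0.4051, -0.1554, 0.1837]
contact_force: [-0.3, 0.2, 0.0]
width: -0.0001
gripper_force: 0.0
t: 16.5
tcp_pos: [0.405, -0.1553, 0.1837]
contact_force: [-0.1, -0.7, 0.3]
width: -0.0001
gripper_force: 0.0
t: 16.8
tcp_pos: [0.4043, -0.1556, 0.1833]
contact_force: [-0.1, 0.6, -0.6]
width: -0.0001
gripper_force: 0.0
t 16.8 tcp [ 0.4043 -0.1556  0.1833] j [-0.7159 -0.1896 -0.6759  0.8111  0.2282 -0.6836] w -9.822595656386054e-05 F [-0.0689  0.5823 -0.6124]
[[-0.9379  0.0011  0.3469]
 [ 0.0005  1.     -0.0019]
 [-0.3469 -0.0016 -0.9379]]
shift cm [-0.9254 13.5185  9.2009]
turn [-0.1071  0.2961 -0.0271]
```

```bash
python3 - <<'E'
from h import *
print(two((283.5,257.5),(259,226)),two((287,301),(231,245)))
I=[cv2.imread("pics/top5.png")[235:310,262:337],cv2.imread("pics/scene1.png")[195:270,210:285]]
cv2.imwrite("pics/clamp.png",np.hstack([cv2.resize(i,None,fx=5,fy=5) for i in I]))
E
```

```text
(array([0.3879, 0.0149, 0.0318]), np.float64(0.0017374727249712218)) (array([0.2758, 0.0022, 0.0319]), np.float64(0.002591096169691092))
```

View pics/clamp.png

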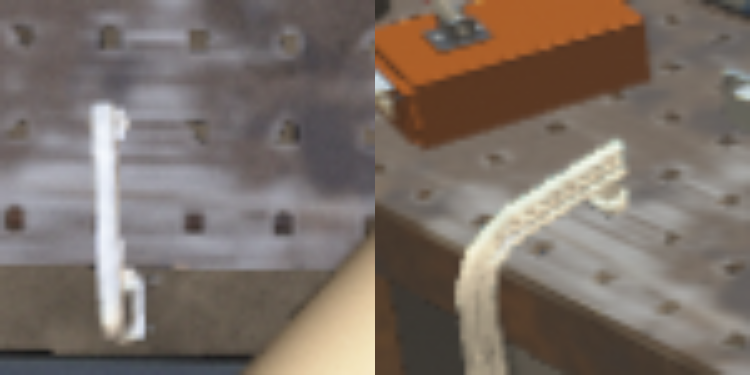

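The picture shows the bench clamp's arm only about 32 mm high, near x = 0.28–0.39, so the tilted gripper passes well above it. Moving to just in front of the lip.

```bash
python3 -m handwheel '[-0.1,0.3,0,-0.23,3.4,2.3,0,0,0,0,-0.23,3.4,2.3,0,0,0,0,-0.23,3.4,2.3,0,0,0,0,-0.23,3.3,2.3,0,0,0,0,0,0,0,0]' |grep -v rot
python3 - <<'E'
from h import *
to((.445,-.0206,.015))
E
```

```text
t: 17.3
tcp_pos: [0.4433, -0.0162, 0.0972]
contact_force: [-0.2, 0.8, -0.6]
width: 0.0
gripper_force: 0.0
t 17.3 tcp [ 0.4433 -0.0162  0.0972] j [-0.2864 -0.0992 -0.8432  0.497   0.0992 -0.2729] w 3.1348834611654326e-06 F [-0.2259  0.7896 -0.5984]
[[-0.9414 -0.0036  0.3371]
 [-0.0024  1.      0.0039]
 [-0.3372  0.0029 -0.9414]]
shift cm [ 2.6132 -0.4689  7.7919]
```

```bash
python3 -m handwheel '[0,0,0,0.65,-0.1,1.95,0,0,0,0,0.65,-0.1,1.95,0,0,0,0,0.65,-0.1,1.95,0,0,0,0,0.65,-0.1,1.95,0,0,0,0,0,0,0,0]' |grep -v rot
python3 - <<'E'
from h import *
t=np.radians(20); y=np.array([0,1.,0]); z=np.array([np.sin(t),0,-np.cos(t)])
A=np.stack([np.cross(y,z),y,z],1); to((.46,-.0206,.016),A)
E
```

```text
t: 17.8
tcp_pos: [0.4458, -0.0247, 0.0157]
contact_force: [-0.4, 0.5, -0.4]
width: -0.0001
gripper_force: 0.0
t 17.8 tcp [ 0.4458 -0.0247  0.0157] j [-0.3056  0.0551 -0.9642  0.222   0.1021 -0.2856] w -0.00011181303199201362 F [-0.3787  0.5106 -0.4058]
[[-0.9413  0.0028  0.3376]
 [ 0.0031  1.      0.0003]
 [-0.3376  0.0014 -0.9413]]
shift cm [-1.3479  0.4116  0.457 ]
turn [ 0.019  -0.2676 -0.1767]
```

```bash
python3 -m handwheel '[0,-0.2,0,-0.28,0.2,0.1,0,0,0,0,-0.28,0.2,0.1,0,0,0,0,-0.28,0,0.1,0,0,0,0,-0.28,0,0.1,0,0,0,0,-0.28,0,0.1,0]' |grep -v rot
python3 -m handwheel '[0,0,0,-0.28,0,0.1,0,0,0,0,-0.28,0,0.1,0,0,0,0,-0.28,0,0.1,0,0,0,0,-0.28,0,0.1,0,0,0,0,-0.28,0,0.1,0]' |grep -v rot
```

```text
t: 18.3
tcp_pos: [0.4628, -0.0205, 0.0183]
contact_force: [-2.3, -1.4, 0.6]
width: -0.0001
gripper_force: 1.1
t: 18.8
tcp_pos: [0.4767, -0.0203, 0.0175]
contact_force: [-1.2, -0.1, -1.5]
width: 0.0
gripper_force: 1.1
```

The drawer is moving. I'll keep pushing at about 0.045 m/s.

```bash
python3 -m handwheel '[0,0,0,-0.35,0,0.13,0,0,0,0,-0.42,0,0.15,0,0,0,0,-0.42,0,0.15,0,0,0,0,-0.42,0,0.15,0,0,0,0,-0.42,0,0.15,0]' |grep -v rot
python3 -m handwheel '[0,0,0,-0.42,0,0.15,0,0,0,0,-0.42,0,0.15,0,0,0,0,-0.42,0,0.15,0,0,0,0,-0.42,0,0.15,0,0,0,0,-0.42,0,0.15,0]' |grep -v rot
python3 -m handwheel '[0,0,0,-0.42,0,0.15,0,0,0,0,-0.42,0,0.15,0,0,0,0,-0.42,0,0.15,0,0,0,0,-0.42,0,0.15,0,0,0,0,-0.42,0,0.15,0]' |grep -v rot
python3 -m handwheel '[0,0,0,-0.42,0,0.15,0,0,0,0,-0.42,0,0.15,0,0,0,0,-0.42,0,0.15,0,0,0,0,-0.42,0,0.15,0,0,0,0,-0.35,0,0.13,0]' |grep -v rot
python3 - <<'E'
from h import *
t=np.radians(20); y=np.array([0,1.,0]); z=np.array([np.sin(t),0,-np.cos(t)])
A=np.stack([np.cross(y,z),y,z],1); to((.5806,-.0206,.016),A)
E
```

```text
t: 19.3
tcp_pos: [0.4986, -0.0204, 0.0177]
contact_force: [-1.2, -1.2, -2.2]
width: 0.0002
gripper_force: 1.4
t: 19.8
tcp_pos: [0.521, -0.0203, 0.0181]
contact_force: [-2.3, -0.6, -3.3]
width: 0.0
gripper_force: 1.5
t: 20.3
tcp_pos: [0.5434, -0.0204, 0.0183]
contact_force: [-2.4, -1.0, -2.1]
width: -0.0002
gripper_force: 1.5
t: 20.8
tcp_pos: [0.5651, -0.0204, 0.0185]
contact_force: [-1.5, -1.3, -2.3]
width: -0.0003
gripper_force: 1.4
t 20.8 tcp [ 0.5651 -0.0204  0.0185] j [-0.2182  0.2473 -0.7122  0.2666  0.0748 -0.2056] w -0.0002661727051831808 F [-1.4915 -1.2539 -2.2845]
[[-0.9385 -0.0004  0.3452]
 [-0.0005  1.     -0.    ]
 [-0.3452 -0.0002 -0.9385]]
shift cm [-1.3677 -0.0238  0.7734]
turn [-0.0012  0.1942  0.0263]
```

Now slower steps until the force rises at the stop.

```bash
python3 -m handwheel '[0,0,0,-0.28,0,0.11,0,0,0,0,-0.28,0,0.11,0,0,0,0,-0.28,0,0.11,0,0,0,0,-0.28,0,0.11,0]' |grep -v rot
python3 -m handwheel '[0,0,0,-0.14,0,0.06,0,0,0,0,-0.14,0,0.06,0,0,0,0,0,0,0,0]' |grep -v rot
python3 -m handwheel '[0,0,0,-0.14,0,0.06,0,0,0,0,-0.14,0,0.06,0,0,0,0,0,0,0,0]' |grep -v rot
```

```text
t: 21.2
tcp_pos: [0.5772, -0.0205, 0.0185]
contact_force: [-2.4, -1.6, -1.2]
width: 0.0
gripper_force: 1.2
t: 21.5
tcp_pos: [0.5801, -0.0203, 0.0183]
contact_force: [-1.8, -0.6, 0.4]
width: 0.0
gripper_force: 0.9
t: 21.8
tcp_pos: [0.5808, -0.0199, 0.0169]
contact_force: [-6.4, -0.4, 1.7]
width: 0.0002
gripper_force: 2.9
```

```bash
python3 -m handwheel '[0,0,0,-0.14,0,0.06,0,0,0,0,-0.09,0,0.04,0,0,0,0,0,0,0,0,0,0,0,0,0,0,0,0,0,0,0,0,0,0]' |grep -v rot
python3 -m handwheel '[0,0,0,0.5,0,-0.2,0,0,0,0,1.4,0,-0.5,0,0,0,0,1.4,0,-0.5,0,0,0,0,0.7,0,-2,0,0,0,0,0,0,-4,0]' |grep -v rot
python3 - <<'E'
from h import *
to((.58,-.0206,.10))
im=[r.snapshot(n) for n in("scene","top")]
for i,n in zip(im,("scene","top")): cv2.imwrite(f"pics/{n}6.png",i[:,:,::-1])
def red(n,I,roi):
    h=cv2.cvtColor(I,cv2.COLOR_RGB2HSV); m=cv2.inRange(h,(0,150,110),(7,255,255))|cv2.inRange(h,(173,150,110),(180,255,255))
    k=np.zeros_like(m); k[roi[1]:roi[3],roi[0]:roi[2]]=255; k,l,s,c=cv2.connectedComponentsWithStats(m&k)
    for i in range(1,k):
        if s[i][4]>5: print(n,c[i],s[i])
red("top",im[1],(205,130,325,175)); red("scene",im[0],(270,150,345,200))
g=cv2.cvtColor(im[1],cv2.COLOR_RGB2GRAY)
for c0 in(223,259,293): print(g[170:192,c0:c0+8].mean(1).round().astype(int))
E
```

```text
t: 22.3
tcp_pos: [0.5812, -0.0196, 0.0157]
contact_force: [-10.3, -1.0, 2.5]
width: 0.0004
gripper_force: 4.5
t: 22.8
tcp_pos: [0.5208, -0.0197, 0.0698]
contact_force: [0.6, -0.4, 0.5]
width: 0.0
gripper_force: 0.0
t 22.8 tcp [ 0.5208 -0.0197  0.0698] j [-0.2405  0.0915 -0.7399  0.4008  0.0832 -0.2268] w 8.694969098433674e-06 F [ 0.5643 -0.41    0.4577]
[[-0.9399 -0.0008  0.3414]
 [-0.0002  1.      0.0018]
 [-0.3414  0.0016 -0.9399]]
shift cm [-6.6007 -0.095  -0.8191]
top [227.4286 146.9048] [225 144   5   6  21]
top [263.0909 148.7727] [261 147   5   5  22]
top [298.4211 159.8421] [296 158   6   6  19]
scene [306.3333 170.8333] [305 169   4   5  18]
scene [323.     180.9286] [321 179   4   5  14]
[ 88  88  94 129 174 157 162 211 212 203 154 100 100 102 103 102 100  98
  95  96  90  86]
[ 87  88  87  91 120 165 158 163 211 212 213 202  98  97  95  97 100  98
 100 100  99  99]
[ 88  87  87  88  91 117 156 159 166 210 213 215 206 106 128 128 117 112
 114 122 127 116]
```

All three lips line up in the top view, so drawer A is shut. Now I'll fix the cap's position.

```bash
python3 - <<'E'
from h import *
print(two((298.42,159.84),(323,180.93)))
print("b",two((263.09,148.77),(306.33,170.83)))
hx,hz=.6776-.03,.057
for a in(-.5,-.4,.5): 
    P=(hx+.044*np.sin(a),-.0206,hz+.044*np.cos(a)); print(a,P,proj("top",P),proj("scene",P))
E
```

```text
(array([ 0.6369, -0.0192,  0.0887]), np.float64(0.0005403731251535885))
b (array([0.6631, 0.0712, 0.0923]), np.float64(0.0004888880902900278))
-0.5 (np.float64(0.6265052763014151), -0.0206, np.float64(0.09561363272317641)) [298.6656 163.3933] [321.3211 180.0562]
-0.4 (np.float64(0.6304655929384193), -0.0206, np.float64(0.09752668373612694)) [298.6756 161.7113] [322.1049 179.0679]
0.5 (np.float64(0.6686947236985848), -0.0206, np.float64(0.09561363272317641)) [299.1072 147.0939] [329.6307 175.6949]
```

```bash
python3 -m handwheel '[0,0,0,-1.2,-0.05,-2,0,0,0,0,-2,0,0,0,0,0,0,-2,0,1.2,0,0,0,0,-1.4,0,1.2,0,0,0,0,0,0,0,0]' |grep -v rot
python3 - <<'E'
from h import *
t=np.radians(20); y=np.array([0,1.,0]); z=np.array([np.sin(t),0,-np.cos(t)])
A=np.stack([np.cross(y,z),y,z],1); to((.65,-.0206,.088),A)
E
```

```text
t: 23.4
tcp_pos: [0.5892, -0.021, 0.0909]
contact_force: [0.6, 0.7, -0.5]
width: -0.0001
gripper_force: 0.0
t 23.4 tcp [ 0.5892 -0.021   0.0909] j [-0.209   0.1809 -0.5703  0.471   0.0724 -0.1974] w -8.520704253163724e-05 F [ 0.6091  0.6747 -0.465 ]
[[-0.9374 -0.0011  0.3483]
 [-0.0011  1.      0.0001]
 [-0.3483 -0.0003 -0.9374]]
shift cm [-5.5932  0.0306  2.3912]
turn [0.007  0.3838 0.0646]
```

```bash
python3 -m handwheel '[0,0,0,-0.47,0,0.2,0,0,0,0,-0.47,0,0.2,0,0,0,0,-0.47,0,0.2,0,0,0,0,-0.47,0,0.2,0,0,0,0,-0.47,0,0.2,0]' |grep -v rot
python3 -m handwheel '[0,0,0,-0.47,0,0.2,0,0,0,0,-0.47,0,0.2,0,0,0,0,-0.47,0,0.2,0,0,0,0,-0.47,0,0.2,0,0,0,0,-0.47,0,0.2,0]' |grep -v rot
```

```text
t: 23.9
tcp_pos: [0.6121, -0.0209, 0.0895]
contact_force: [0.3, -0.4, 0.2]
width: 0.0004
gripper_force: 0.0
t: 24.4
tcp_pos: [0.6372, -0.0208, 0.0878]
contact_force: [-1.6, 0.2, 1.9]
width: 0.0004
gripper_force: 1.1
```

```bash
python3 -m handwheel '[0,0,0,-0.28,0,0.11,0,0,0,0,-0.28,0,0.11,0,0,0,0,0,0,0,0]' |grep -v rot
```

```text
t: 24.7
tcp_pos: [0.6436, -0.0208, 0.0877]
contact_force: [0.2, 0.0, 0.7]
width: -0.0006
gripper_force: 0.1
```

```bash
python3 -m handwheel '[0,0,0,-0.28,0,0.1,0,0,0,0,-0.28,0,0.1,0,0,0,0,0,0,0,0]' |grep -v rot
python3 -m handwheel '[0,0,0,-0.28,0,0.1,0,0,0,0,0,0,0,0,0,0,0,0,0,0,0]' |grep -v rot
```

```text
t: 25.0
tcp_pos: [0.6492, -0.0208, 0.0876]
contact_force: [-1.7, 0.3, -0.3]
width: -0.0002
gripper_force: 0.4
t: 25.3
tcp_pos: [0.6512, -0.0207, 0.0874]
contact_force: [-4.7, 0.1, 1.2]
width: 0.0003
gripper_force: 2.3
```

```bash
python3 -m handwheel '[0,0,0,-0.28,0,0.1,0,0,0,0,0,0,0,0,0,0,0,0,0,0,0]' |grep -v rot
python3 -m handwheel '[0,0,0,0.5,0,-0.2,0,0,0,0,1.9,0,-0.7,0,0,0,0,3.7,0,-1.4,0,0,0,0,3.7,0,-1.4,0,0,0,0,0,0,-4,0]' |grep -v rot
python3 -m handwheel '[0,0,0,0,0,-4,0,0,0,0,0,0,-4,0,0,0,0,0,0,-2,0,0,0,0,0,0,0,0,0,0,0,0,0,0,0]' |grep -v rot
python3 - <<'E'
from h import *
im=[r.snapshot(n) for n in("scene","top")]
for i,n in zip(im,("scene","top")): cv2.imwrite(f"pics/{n}7.png",i[:,:,::-1])
def red(n,I,roi):
    h=cv2.cvtColor(I,cv2.COLOR_RGB2HSV); m=cv2.inRange(h,(0,150,110),(7,255,255))|cv2.inRange(h,(173,150,110),(180,255,255))
    k=np.zeros_like(m); k[roi[1]:roi[3],roi[0]:roi[2]]=255; k,l,s,c=cv2.connectedComponentsWithStats(m&k)
    for i in range(1,k):
        if s[i][4]>5: print(n,c[i],s[i])
red("top",im[1],(205,130,325,175)); red("scene",im[0],(270,150,345,200))
g=cv2.cvtColor(im[1],cv2.COLOR_RGB2GRAY)
for c0 in(223,259,293): print(g[170:192,c0:c0+8].mean(1).round().astype(int))
d=cv2.absdiff(cv2.imread("pics/top7.png"),cv2.imread("pics/top0.png"))[180:265,375:460].max(2); print("loose parts changed px",(d>60).sum(), np.argwhere(d>60).mean(0) if (d>60).any() else 0)
print(r.get_obs()["contact_force"],r.get_obs()["tcp_pos"],r.get_obs()["t"])
E
```

```text
t: 25.6
tcp_pos: [0.6518, -0.0206, 0.087]
contact_force: [-15.5, -0.8, 8.8]
width: -0.0003
gripper_force: 8.5
t: 26.1
tcp_pos: [0.5249, -0.0183, 0.1176]
contact_force: [0.0, 0.2, -1.3]
width: 0.0
gripper_force: 0.0
t: 26.6
tcp_pos: [0.503, -0.021, 0.2212]
contact_force: [-0.4, -0.3, -0.7]
width: 0.0001
gripper_force: 0.0
top [227.4286 146.9048] [225 144   5   6  21]
top [263.0909 148.7727] [261 147   5   5  22]
top [298.9091 149.4545] [297 147   5   6  22]
scene [286.1765 165.1176] [284 163   5   5  17]
scene [306.3333 170.8333] [305 169   4   5  18]
scene [328.7368 177.4737] [327 175   4   6  19]
[ 86  87  93 127 173 155 161 209 210 202 152 100  99 100 101 101  99  97
  94  94  88  86]
[ 87  86  88  90 118 163 155 161 209 211 212 200  97  95  93  96  99  97
 100 100  98  98]
[ 86  86  86  87  91 116 153 157 166 210 211 213 204 105 127 127 117 112
 112 120 124 115]
loose parts changed px 11 [42.0909 31.2727]
[-0.4948 -0.5856  0.0457] [ 0.5019 -0.0207  0.2192] 26.7
```

The cap of A now lines up with its neighbours, all the lips are level, and the only change among the loose parts is the missing cup. Handing in.

```bash
python3 -c "
from bench import r
print(r.close_job())"
```

```text
the job is handed in; nothing more can be done
None
```

I laid the cup on its side in drawer A, slid the drawer fully shut and flipped its red catch back to the stop. The neighbouring units and the loose parts look unmoved in the last pictures. The job is handed in at about 27 s, but no verdict came back.

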